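Dock the mug tray and hold the strainer ready for pouring

TASK

Get ready for pouring tea: first slide the dark wooden tray with the white mug standing on it fully home into the aluminium tray guide, keeping the mug upright within the brass ring. Then lift the tea strainer out of its blue drip cup by the black handle, carry it over the row of two jars and a tin without disturbing them, and hold it level and centred over the mug with its underside about one and a half centimetres above the rim, never touching the mug with it. Finish while still holding the strainer there; do not put it down or let go.

Things in the scene. Friction and masses are not known exactly. Their poses are not given: they have to be found in the camera images.
- tray: Loose dark wooden tray on the worktop, a plank 170 x 130 x 8 mm (its x, y, z), 0.4 kg. Origin: centre of its underside. Its +x end enters the guide first. A pale upright grip stands near its -x end (see tray_grip); a low brass ring, 88 mm inside, top 12 mm above the worktop, centred at x = +35 mm, holds the mug in place.
- mug_spot (a point): Centre of the brass ring on the tray, on the plank's top (tray frame x = 35, y = 0, z = 8 mm); the mug should stay within it.
- tray_grip (a point): Middle of the tray's pale wooden grip, at x = -62, y = 0, z = 40 mm in the tray's frame (same axes as the tray): an upright fin 40 mm long (x), 12 mm thick (y), top 62 mm above the worktop, on a brass foot 46 x 24 mm that ends at z = 12 mm. Pinch it across y.
- guide: Fixed aluminium frame: two rails 22 mm high, 138 mm apart (4 mm play each side of the tray), lips reaching 8 mm inwards over a slot 17 mm high, end stop at x = +85 mm, no floor. Origin: on the worktop where the tray's origin lies when fully home; then the axes agree too. +x: insertion direction. Flared mouth from x = -83 mm, straight rails from x = -48 mm; the grip stays outside the rails.
- mug: Loose white mug, green inside, 91 mm high, round body 80 mm across, 0.22 kg. Origin: level with its underside, 16 mm off the axis of its round part, which passes through x = 0, y = +16 mm; the handle reaches to y = -56 mm; z is up. It stands in the tray's ring, underside 8 mm above the worktop, handle to the front (+x) and +y side of the tray.
- mug_rim (a point): Centre of the mug's round mouth (inner diameter about 72 mm), on its axis, level with its rim (91 mm above its underside).
- strainer: Loose steel tea strainer, 90 g. Origin: centre of the basket's flat underside (44 mm across), z up. Flange 84 mm across, 28 to 31 mm above the underside, hangs on the drip cup's rim, underside then 47 mm above the worktop. Straight black handle along its own -x, from 40 to 118 mm off the axis, 10 mm wide (y), 12 mm high (z = 26 to 38 mm).
- strainer_grip (a point): Point in the middle of the strainer's handle to pinch across its width: x = -75, y = 0, z = 32 mm in the strainer's frame (same axes), 79 mm above the worktop at the start.
- drip_cup: Loose blue ceramic cup, 82 mm diameter, 75 mm high, 0.45 kg, in which the strainer hangs. Origin: centre of its underside. It stays behind.
- tomatoes: Food tin, 75 mm diameter, 110 mm high, one of the row of three between strainer and tray; leave alone. Origin: centre of its underside, z up.
- honey: Squat honey jar with a white lid, about 60 mm diameter, 99 mm high, one of the row; leave alone. Origin: centre of its underside, z up.
- oregano: Spice jar with a green cap, 46 mm diameter, 106 mm high, one of the row; leave alone. Origin: centre of its underside, z up.

How it is judged:
By the outcome, as a careful person would: the job done as asked, in the order asked, and still so for the second after the job is handed in, while the arm keeps its last pose, push and grip.
It also fails if it takes over 64 s, if anything falls off the work surface, if the arm or the gripper's body presses on something with over 40 N, if the wrist force passes 120 N, or if a joint passes its speed limit or range.

ROBOT

A 6-joint arm with a two-finger parallel gripper is mounted at the origin on a cart in front of the work surface, level with it; the furniture and walls round the work are solid. World frame = base frame: x ahead of the robot, y to its left, z up, the work surface at z = 0. Lengths are in m, angles in degrees, forces in N, time in s.
With the tool pointing down it reaches from about 0.3 to 0.75 m from the base axis. Payload 8.5 kg.
Tool frame: the origin (TCP) lies at the very end of the fingers, on their centre line; the grasp point (between the pads) lies env.pinch_z behind it (env.pinch_z is the distance from the TCP to the grasp point, in m); z points along the fingers, y is the line along which they close (so a half turn about z gives the same grasp; the last joint's range is limited). The gripper opens to 85 mm and grips with 20 to 120 N. Pads are 22 mm wide; open, the fingers measure 114 mm over their backs; the gripper's body (76 mm by 85 mm) begins 54 mm behind the grasp point. The pads swing forward as they close: fully open they stand 13 mm farther back than shut.
Start: joints at [60.946, 21.807, 74.336, -0, 83.858, -12.336], TCP at [0.158, 0.527, 0.231] pointing down, gripper open.
Joint ranges: [-178.18, 178.18], [-50.72, 133.34], [12.68, 142.11], [-81.47, 261.47], [9.98, 163.14], [-165.26, 165.26]. Speed limits (degrees/s): [136.94, 136.94, 180, 180, 180, 180].

INTERFACE

Orientations are given as a 3x3 rotation matrix whose columns are the frame's x, y, z axes.
In Python, from rig import telemetry, get_image, env gives the robot as it stands. The module is installed in compiled form; this text tells all that it offers.
- The arm moves only by the tool apply_moves, never from a script. Its argument "series" is a list of rows, each a list of 7 numbers: the shift along the tool's x, y, z in mm, then the turn, a rotation vector about the tool's x, y, z in degrees, then the opening, from 0 (shut) to 1 (fully open). A call has 1 to 12 rows; each row shifts and turns the commanded pose from where the row before left it, along the tool's axes as they then stand; what a row does not reach is not made up. A row lasts 1/8 s, in which the tool goes at most 62.5 mm and 10.7 degrees, less where a joint would pass 70% of its speed; a pose out of reach is approached as far as the arm can. A call with a gripper value outside its range is refused whole. The fingers move at their own pace and stop on an object; "grip_force" is the grip in N (left out, the last holds). Time passes only in rows, so rows that do not move let the fingers close. It gives the time, the measured TCP pose, the force, the opening and the grip force at its end, in the units of the state.
- telemetry.observe(): the state, without advancing time (a new reading comes with each control period).
- get_image(name): name is "scene" or "top" or "wrist"; returns a dict with "frame" (400x640x3 uint8, red, green, blue), "z_map" (400x640 float32, m along the optical axis (not along the pixel's ray), 0 where there is no reading), "vertical_fov" (degrees; the focal length in pixels is half the picture's height over the tangent of half this angle, whatever the lens; pixels are square), "cx", "cy" (the principal point, pixels), "dist" ([k1, k2, p1, p2, k3] as OpenCV has them; the pictures are not rectified), "eye" and "attitude" of the camera in the world; the wrist camera has in their place "mount" (4x4, takes a point from camera to tool coordinates, whose origin is the TCP and whose axes are the flange's). Camera axes: x right, y up, looking along -z (the intrinsics and any distortion apply to the point x, -y, -z); pixel columns grow to the right and rows downward; lengths in m; the calibration is good to about 2 mm. A picture is of the moment at which its call begins: read the wrist's pose just before it.
- env.close_job(): hands the job in; it is judged then, once.
The state is a dict: "time_s": time; "q": joint angles; "qvel": joint speeds; "joint_efforts": joint torques, N m; "position": TCP position; "tool_rot": TCP orientation; "ft_force": force on the tool from outside, world axes, zero at the start; "wrist_torque": the same for the moment, N m; "grip_width": finger opening in m; "gripper_force": force on a finger pad.
Only numpy, scipy, OpenCV 4.12 (cv2) and the standard library are available. Lean on these libraries where they do the work, as an engineer would, in place of code of your own. Each camera call takes 0.05 s, during which the arm holds its last target. There are 200 camera calls.

## Working session

There is one attempt and no reset: what is moved stays moved. The work goes in short steps, Python scripts to look and compute and a tool call to move; the robot and the scene stay as the last step left them, time stands still between calls to the robot, and variables do not carry over. Pictures are saved under pics/ and viewed, at most 13 in all, crops included, and the job is handed in when it is done.

Besides the shell and the picture viewer there is one more tool, called after "Call:" as a command line: name --pt "numbers of a row" for each row, then --argument value for the rest. apply_moves: Moves the arm, as the interface text tells. Its arguments: {"type":"object","properties":{"series":{"type":"array"},"grip_force":{"type":"number"}},"required":["series"]}

```bash
mkdir -p pics; cat > h.py <<'E'
import numpy as np, cv2
from rig import telemetry, get_image, env
def cloud(name):
    s=telemetry.observe(); d=get_image(name); z=d["z_map"]; h,w=z.shape
    f=h/2/np.tan(np.radians(d["vertical_fov"])/2)
    K=np.array([[f,0,d["cx"]],[0,f,d["cy"]],[0,0,1]])
    u,v=np.meshgrid(np.arange(w),np.arange(h))
    p=cv2.undistortPoints(np.stack([u,v],-1).reshape(-1,1,2).astype(np.float64),K,np.array(d["dist"],float)).reshape(h,w,2)
    P=np.stack([p[...,0]*z,-p[...,1]*z,-z],-1)
    if name=="wrist":
        M=np.array(d["mount"]); P=P@M[:3,:3].T+M[:3,3]
        P=P@np.array(s["tool_rot"]).T+np.array(s["position"])
    else:
        P=P@np.array(d["attitude"]).T+np.array(d["eye"])
    P[z==0]=np.nan
    return d["frame"],P
def save(n,img): cv2.imwrite(n,cv2.cvtColor(img,cv2.COLOR_RGB2BGR))
E
python3 - <<'E'
from h import *
for n in ("scene","top"):
    f,P=cloud(n); save(f"pics/{n}0.png",f); np.savez(f"{n}0.npz",f=f,P=P)
s=telemetry.observe(); print(s, env.pinch_z)
E
```

```text
{'time_s': 0.1, 'q': array([ 6.09464410e+01,  2.18379067e+01,  7.43787900e+01, -1.34604101e-03,
        8.38584235e+01, -1.23352806e+01]), 'qvel': array([ 0.04512126, -0.01809452, -0.20656689, -0.00457933, -0.27725631,
        0.03625909]), 'joint_efforts': array([ 4.45237529e-03, -4.49219191e+01, -2.31655973e+01, -1.28489705e-04,
        3.66830020e-03, -1.30718664e-05]), 'position': array([0.15809053, 0.52651805, 0.23077578]), 'tool_rot': array([[-9.57731421e-01,  2.87663251e-01, -6.16284373e-04],
       [ 2.87663796e-01,  9.57730756e-01, -1.15745820e-03],
       [ 2.57276309e-04, -1.28581679e-03, -9.99999140e-01]]), 'ft_force': array([ 0.09646257, -0.36366487,  0.34748945]), 'wrist_torque': array([-0.08075601, -0.04952817,  0.02115621]), 'gripper_force': 0.0, 'grip_width': 0.08540029742072586} 0.0187
```

View pics/scene0.png

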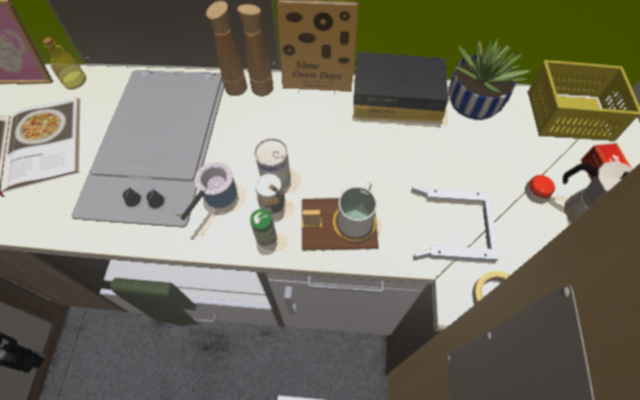

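View pics/top0.png

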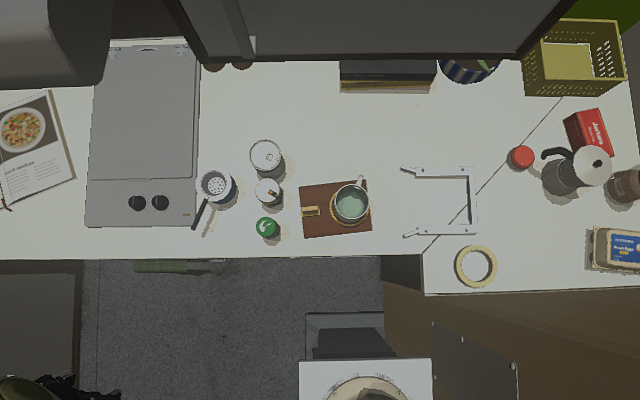

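The top view shows the strainer at about (217,185) with its handle tip at (197,228), the row of jars at (266,158), (268,192) and (267,228), the tray at (336,208), the mug at (351,203), and the guide opening left around (402–478, 166–236). The robot base is at the bottom, around (370,390).

```bash
python3 - <<'E'
from h import *
d=np.load("top0.npz"); f,P=d["f"],d["P"]
hsv=cv2.cvtColor(f,cv2.COLOR_RGB2HSV)
def box(u0,v0,u1,v1): 
    m=np.zeros(f.shape[:2],bool); m[v0:v1,u0:u1]=1; return m
Z=P[...,2]
def rep(n,m):
    p=P[m]; 
    r=cv2.minAreaRect((p[:,:2]*1000).astype(np.float32)); e=cv2.minEnclosingCircle((p[:,:2]*1000).astype(np.float32))
    print(n,m.sum(),"med",np.round(np.median(p,0)*1000),"rect",np.round(r[0]),np.round(r[1]),round(r[2],1),"circ",np.round(e[0]),round(e[1],1))
print("table z",np.nanmedian(Z[100:130,300:380]))
b=box(295,175,378,242)
rep("tray plank", b&(Z>0.003)&(Z<0.012)&(f[...,0]<130)&(f[...,0]>f[...,2]+10))
rep("grip top", box(298,200,325,222)&(Z>0.05)&(Z<.07))
rep("mug rim", b&(Z>0.092)&(Z<.108))
g=box(398,160,484,242)
rep("guide", g&(Z>0.012)&(Z<.03))
s=box(188,165,245,235)
rep("strainer all", s&(Z>0.065)&(Z<.1))
rep("flange/cup", box(202,168,240,205)&(Z>0.068)&(Z<.1))
rep("handle", box(188,198,215,235)&(Z>0.07)&(Z<.1))
rep("tin", box(245,135,290,178)&(Z>0.1)); rep("honey",box(250,176,288,210)&(Z>0.09)); rep("oreg",box(252,212,285,242)&(Z>0.095))
# guide corners
m=g&(Z>0.012)&(Z<.03); p=P[m][:,:2]*1000
print("guide y range",p.min(0),p.max(0))
e=P[box(400,160,484,242)&(Z>0.012)&(Z<.03)&(np.arange(640)[None]<465)&(np.arange(640)[None]>425)]*1000
for k in (e[:,0]>np.median(e[:,0])),(e[:,0]<=np.median(e[:,0])):
    q=e[k]; c=np.polyfit(q[:,1],q[:,0],1); print("rail slope",np.degrees(np.arctan(c[0])),c,q[:,0].min(),q[:,0].max(),q[:,1].min(),q[:,1].max(),len(q))
h=P[box(188,198,215,235)&(Z>0.07)&(Z<.1)]*1000
v=cv2.fitLine(h[:,:2].astype(np.float32),cv2.DIST_HUBER,0,.01,.01).ravel(); print("handle line",v,np.degrees(np.arctan2(v[1],v[0])),h.min(0),h.max(0))
E
```

```text
table z 0.0006739634372262548
tray plank 2074 med [497.  90.   8.] rect [518.  65.] [130. 169.] 5.5 circ [516.  65.] 103.7
grip top 86 med [511. 126.  61.] rect [511. 125.] [12. 38.] 6.0 circ [510. 125.] 19.2
mug rim 169 med [526.  25.  98.] rect [521.  28.] [80. 80.] 22.8 circ [526.  24.] 47.4
guide 1557 med [ 526. -225.   22.] rect [ 531. -192.] [184. 178.] 89.7 circ [ 530. -189.] 123.7
strainer all 846 med [562. 363.  79.] rect [537. 351.] [ 85. 153.] 87.0 circ [537. 365.] 80.1
flange/cup 537 med [567. 343.  78.] rect [566. 343.] [87. 72.] 1.9 circ [566. 351.] 48.7
handle 196 med [506. 377.  84.] rect [506. 380.] [27. 88.] 56.0 circ [501. 372.] 43.8
tin 836 med [630. 225. 108.] rect [630. 224.] [74. 74.] 89.3 circ [630. 224.] 37.9
honey 494 med [549. 221.  99.] rect [550. 221.] [56. 55.] 1.4 circ [550. 220.] 28.8
oreg 331 med [466. 222. 106.] rect [466. 223.] [44. 43.] 86.6 circ [466. 223.] 22.8
guide y range [ 441.97387326 -283.48577633] [620.45454482 -99.22765343]
rail slope -6.434057176849046 [-1.12769901e-01  5.77006324e+02] 469.21409809441127 614.4858269550912 -260.2915967835875 -156.77570101334265 356
rail slope -0.29832570960564564 [-5.20681293e-03  4.57050363e+02] 447.2998808131943 469.1177057768044 -250.48941851220695 -154.60466523845733 356
handle line [ 9.0850121e-01 -4.1788226e-01  5.0132495e+02  3.7788794e+02] -24.700956 [462.73954712 347.11980889  74.39802761] [537.10142483 397.66147978  89.0480568 ]
```

```bash
python3 - <<'E'
from h import *
from scipy.optimize import least_squares
d=np.load("top0.npz"); f,P=d["f"],d["P"]; Z=P[...,2]
m=np.zeros(Z.shape,bool); m[155:245,395:490]=1
m&=(Z>.012)&(Z<.03); p=P[m]*1000
for y0 in range(-290,-95,12):
    q=p[(p[:,1]>=y0)&(p[:,1]<y0+12)]
    if len(q)<4: continue
    a,b=q[q[:,0]>530,0],q[q[:,0]<=530,0]
    print(y0+6,"hi",np.round([a.min(),a.max()]) if len(a) else "","lo",np.round([b.min(),b.max()]) if len(b) else "",len(q))
for x0 in range(450,620,20):
    q=p[(p[:,0]>=x0)&(p[:,0]<x0+20)&(p[:,1]<-200)]; print(x0+10,np.round([q[:,1].min(),q[:,1].max()]))
# high things near
H=(Z>.15)&np.isfinite(Z)
for a,b in ((0,.2),(.2,.4),(.4,.6),(.6,.8)):
    for c,e in ((-.6,-.4),(-.4,-.2),(-.2,0),(0,.2),(.2,.4),(.4,.6)):
        q=P[(P[...,0]>=a)&(P[...,0]<b)&(P[...,1]>=c)&(P[...,1]<e)]
        if len(q): print((a,c),len(q),np.round(np.nanpercentile(q[:,2],[1,50,99]),2))
s=telemetry.observe()
E
```

```text
-284 hi [531. 613.] lo [420. 529.] 140
-272 hi [530. 613.] lo [420. 529.] 352
-260 hi [565. 613.] lo [447. 467.] 88
-248 hi [592. 614.] lo [448. 468.] 82
-236 hi [592. 614.] lo [448. 468.] 85
-224 hi [592. 613.] lo [448. 468.] 88
-212 hi [592. 613.] lo [448. 469.] 85
-200 hi [592. 613.] lo [449. 469.] 86
-188 hi [593. 614.] lo [447. 469.] 92
-176 hi [593. 614.] lo [447. 469.] 89
-164 hi [593. 614.] lo [448. 469.] 90
-152 hi [593. 615.] lo [448. 470.] 91
-140 hi [593. 615.] lo [448. 470.] 87
-128 hi [603. 612.] lo [451. 458.] 36
-116 hi [607. 617.] lo [446. 456.] 38
-104 hi [611. 620.] lo [442. 451.] 35
460 [-283. -200.]
480 [-283. -266.]
500 [-283. -267.]
520 [-282. -267.]
540 [-283. -267.]
560 [-283. -265.]
580 [-283. -267.]
600 [-283. -201.]
620 [-282. -201.]
(0, -0.2) 9066 [-0.91 -0.    0.44]
(0, 0) 5360 [-0.92 -0.01  0.06]
(0, 0.2) 2003 [-0.92 -0.91 -0.9 ]
(0, 0.4) 3082 [-0.92 -0.91  0.4 ]
(0.2, -0.6) 4444 [-0.05  0.    0.35]
(0.2, -0.4) 7444 [-0.04  0.14  0.62]
(0.2, -0.2) 19578 [-0.92  0.43  0.7 ]
(0.2, 0) 1977 [-0.92 -0.91 -0.36]
(0.2, 0.2) 1979 [-0.92 -0.91 -0.02]
(0.2, 0.4) 3606 [-0.92 -0.9   0.52]
(0.4, -0.6) 7119 [-0.    0.    0.16]
(0.4, -0.4) 6142 [-0.    0.    0.03]
(0.4, -0.2) 6518 [-0.91  0.    0.07]
(0.4, 0) 6727 [-0.91  0.    0.1 ]
(0.4, 0.2) 16503 [-0.    0.77  0.83]
(0.4, 0.4) 6256 [-0.91  0.    0.04]
(0.6, -0.6) 5547 [-0.    0.    0.15]
(0.6, -0.4) 5672 [-0.    0.    0.04]
(0.6, -0.2) 14600 [-0.    0.55  0.65]
(0.6, 0) 16344 [-0.    0.56  0.68]
(0.6, 0.2) 8565 [-0.    0.    0.66]
(0.6, 0.4) 5919 [-0.    0.02  0.02]
```

Call:
apply_moves --pt "0 0 0 0 0 10 1" --pt "0 0 0 0 0 10 1" --pt "0 0 0 0 0 10 1" --pt "0 0 0 0 0 10 1" --pt "0 0 0 0 0 10 1" --pt "0 0 0 0 0 10 1" --pt "0 0 0 0 0 8 1"

```text
time_s: 0.98
position: [0.1581, 0.5266, 0.2309]
tool_rot: [[-0.087, 0.996, -0.0], [0.996, 0.087, -0.001], [-0.001, -0.001, -1.0]]
ft_force: [-0.4, -0.6, 0.5]
grip_width: 0.0853
gripper_force: 0.0
```

```bash
python3 - <<'E'
from h import *
for n in ("top","scene"):
    d=np.load(n+"0.npz"); P=d["P"].reshape(-1,3); P=P[np.isfinite(P).all(1)&(P[:,2]>.13)]
    print(n,"cols y",[round(.6-.05*j,2) for j in range(24)])
    for i in range(18):
        x=.9-.05*i; r=[]
        for j in range(24):
            y=.6-.05*j; q=P[(abs(P[:,0]-x)<.025)&(abs(P[:,1]-y)<.025),2]
            r.append(f"{int(np.percentile(q,3)*100):2d}-{int(q.max()*100):2d}" if len(q)>5 else "  .  ")
        print(f"{x:.2f}"," ".join(r))
E
```

```text
top cols y [0.6, 0.55, 0.5, 0.45, 0.4, 0.35, 0.3, 0.25, 0.2, 0.15, 0.1, 0.05, -0.0, -0.05, -0.1, -0.15, -0.2, -0.25, -0.3, -0.35, -0.4, -0.45, -0.5, -0.55]
0.90   .     .     .     .     .     .     .     .     .     .     .     .     .     .     .     .     .     .     .     .     .     .     .     .  
0.85   .     .     .     .     .     .     .     .     .     .     .     .     .     .     .     .     .     .   13-14   .     .     .     .     .  
0.80   .     .     .     .     .     .     .     .     .     .     .     .     .     .     .     .     .     .   13-15   .     .     .     .     .  
0.75   .     .     .     .     .     .     .     .     .     .     .     .     .     .     .     .     .     .     .     .     .     .     .     .  
0.70   .     .     .     .     .     .     .     .     .     .     .     .     .     .     .     .     .     .     .     .     .     .     .     .  
0.65   .     .     .     .     .     .     .   52-66 52-66 52-68 52-65 52-65 52-65 52-65 52-65 52-65 52-65   .     .     .     .   13-14 14-15 14-15
0.60   .     .     .     .     .     .     .   75-
[... 3875 characters left out ...]
 .     .     .     .     .     .     .     .     .   17-58   .     .     .     .     .     .     .     .  
0.20   .     .     .     .     .     .     .     .     .     .     .     .     .     .     .   17-56   .     .     .     .     .     .     .     .  
0.15   .     .   25-34 26-35   .     .     .     .     .     .     .     .     .     .     .   19-54   .     .     .     .     .     .     .     .  
0.10   .     .     .     .     .     .     .     .     .     .     .     .     .     .     .     .     .     .     .     .     .     .     .     .  
0.05   .     .     .     .     .     .     .     .     .     .     .     .     .     .     .     .     .     .     .     .     .     .     .     .
```

The top view's heights show a tall cupboard corner near x<0.31, y<-0.14, so the arm should come in from the +y side. The guide origin is at about (531,-181) mm, pointing along -y.

Call:
apply_moves --pt "-20 15 0 0 0 0 1" --pt "-40 29 0 0 0 0 1" --pt "-40 30 0 0 0 0 1" --pt "-40 29 0 0 0 0 1" --pt "-40 30 0 0 0 0 1" --pt "-40 29 0 0 0 0 1" --pt "-40 30 0 0 0 0 1" --pt "-40 29 0 0 0 0 1" --pt "-40 30 0 0 0 0 1" --pt "-40 29 0 0 0 0 1" --pt "-40 29 0 0 0 0 1" --pt "-20 8 0 0 0 0 1"

```text
time_s: 2.48
position: [0.5157, 0.1158, 0.2306]
tool_rot: [[-0.09, 0.996, -0.001], [0.996, 0.09, -0.0], [-0.0, -0.001, -1.0]]
ft_force: [0.2, -0.2, 0.1]
grip_width: 0.0857
gripper_force: 0.0
```

Call:
apply_moves --pt "0 0 25 0 0 0 1" --pt "-15 0 35 0 0 0 1" --pt "-15 0 35 0 0 0 1" --pt "0 0 0 0 0 0 1" --pt "0 0 0 0 0 0 1"

```text
time_s: 3.1
position: [0.5177, 0.0883, 0.1375]
tool_rot: [[-0.092, 0.996, 0.002], [0.996, 0.092, 0.0], [-0.0, 0.002, -1.0]]
ft_force: [-0.2, 0.5, 0.6]
grip_width: 0.0854
gripper_force: 0.0
```

```bash
python3 - <<'E'
from h import *
s=telemetry.observe(); f,P=cloud("wrist"); save("pics/w1.png",f); np.savez("w1.npz",f=f,P=P)
Z=P[...,2]
m=(Z>.054)&(Z<.068)&(abs(P[...,0]-.511)<.03)&(abs(P[...,1]-.126)<.035)
r=cv2.minAreaRect((P[m][:,:2]*1000).astype(np.float32)); print(m.sum(),r)
print(s["position"],s["tool_rot"],s["q"])
E
```

```text
737 ((509.65570068359375, 126.3012924194336), (11.527897834777832, 39.83192825317383), 5.338955879211426)
[0.51769439 0.08826176 0.13753779] [[-9.21109911e-02  9.95747379e-01  1.64972520e-03]
 [ 9.95748742e-01  9.21110181e-02  5.97681115e-05]
 [-9.24439272e-05  1.64821709e-03 -9.99998637e-01]] [-3.25785350e+00  2.44637276e+01  8.69454193e+01  9.44822490e-03
  6.84966784e+01 -8.54637650e+00]
```

View pics/w1.png

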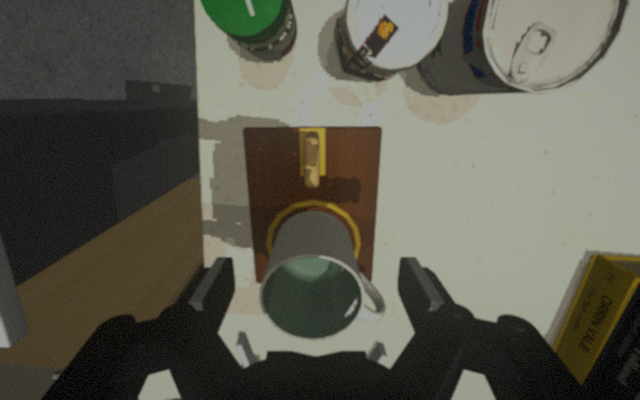

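The wrist view shows the tray grip at about (312,155), and the fingers' yaw matches it. The mug is upright in its ring at about (312,270).

Call:
apply_moves --pt "38 -4 0 0 0 0 1" --pt "0 0 30 0 0 0 1" --pt "0 0 40 0 0 0 1" --pt "0 0 30 0 0 0 1" --pt "0 0 11 0 0 0 1" --pt "0 0 0 0 0 0 1"

```text
time_s: 3.9
position: [0.5101, 0.1256, 0.026]
tool_rot: [[-0.092, 0.996, 0.001], [0.996, 0.092, 0.0], [-0.0, 0.001, -1.0]]
ft_force: [0.0, -0.1, 0.9]
grip_width: 0.0853
gripper_force: 0.0
```

Call:
apply_moves --pt "0 0 0 0 0 0 0" --pt "0 0 0 0 0 0 0" --pt "0 0 0 0 0 0 0" --pt "0 0 0 0 0 0 0" --pt "0 0 0 0 0 0 0" --pt "0 0 0 0 0 0 0" --grip_force 40

```text
time_s: 4.65
position: [0.51, 0.1254, 0.0257]
tool_rot: [[-0.092, 0.996, 0.001], [0.996, 0.092, -0.0], [-0.0, 0.001, -1.0]]
ft_force: [1.5, 0.1, 4.1]
grip_width: 0.0117
gripper_force: 39.8
```

Call:
apply_moves --pt "-3 1.5 0 0 0 0.5 0" --pt "-5 3 0 0 0 1 0" --pt "-6 3.5 0 0 0 1 0" --pt "-6 3.5 0 0 0 1 0" --pt "-6 3.5 0 0 0 1 0" --pt "-6 3.5 0 0 0 1 0" --pt "-4 1.5 0 0 0 0.5 0" --pt "-1 0 0 0 0 0 0" --pt "0 0 0 0 0 0 0"

```text
time_s: 5.78
position: [0.5311, 0.0903, 0.0257]
tool_rot: [[0.013, 1.0, 0.0], [1.0, -0.013, 0.002], [0.002, 0.0, -1.0]]
ft_force: [-1.9, 6.3, 5.9]
grip_width: 0.0115
gripper_force: 39.9
```

```bash
python3 - <<'E'
from h import *
s=telemetry.observe(); print(s["position"],s["tool_rot"],s["ft_force"])
f,P=cloud("top"); save("pics/t1.png",f[130:270,160:500].repeat(2,0).repeat(2,1)); Z=P[...,2]
m=np.zeros(Z.shape,bool); m[165:250,290:400]=1
m&=(Z>0.003)&(Z<0.012)&(f[...,0]<130)&(f[...,0]>f[...,2]+10)
print(m.sum(),cv2.minAreaRect((P[m][:,:2]*1000).astype(np.float32)))
E
```

```text
[0.53112681 0.09034972 0.02566672] [[ 1.32680610e-02  9.99911960e-01  1.77196475e-04]
 [ 9.99910486e-01 -1.32683469e-02  1.72350830e-03]
 [ 1.72570767e-03  1.54313001e-04 -9.99998499e-01]] [-1.87973747  6.27798999  5.90017142]
327 ((530.146728515625, -29.568307876586914), (52.4371452331543, 130.0128631591797), 87.29542541503906)
```

View pics/t1.png

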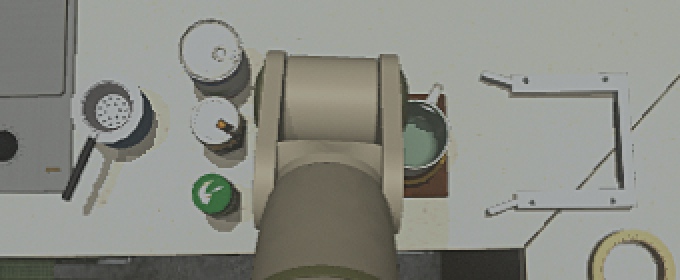

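The crop shows the tray aligned behind the wrist, with its front edge at about (447,145), and the guide ahead at (480–635, 75–210).

Call:
apply_moves --pt "-4 0.5 0 0 0 0 0" --pt "-8 0.5 0 0 0 0 0" --pt "-8 0.5 0 0 0 0 0" --pt "-8 0.5 0 0 0 0 0" --pt "-8 0.5 0 0 0 0 0" --pt "-8 0.5 0 0 0 0 0" --pt "-8 0 0 0 0 0 0" --pt "-8 0 0 0 0 0 0" --pt "-8 0 0 0 0 0 0" --pt "-8 0 0 0 0 0 0" --pt "-8 0 0 0 0 0 0" --pt "-2 0 0 0 0 0 0"

```text
time_s: 7.32
position: [0.5331, 0.0042, 0.0257]
tool_rot: [[0.013, 1.0, 0.0], [1.0, -0.013, 0.002], [0.002, 0.0, -1.0]]
ft_force: [0.2, 8.8, 6.9]
grip_width: 0.0112
gripper_force: 40.0
```

```bash
python3 - <<'E'
from h import *
f,P=cloud("top"); save("pics/t2.png",f[150:260,320:500].repeat(4,0).repeat(4,1)); Z=P[...,2]
g=np.zeros(Z.shape,bool); g[155:250,380:470]=1
m=g&(Z>0.003)&(Z<0.012)&(f[...,0]<130)&(f[...,0]>f[...,2]+10)
p=P[m]*1000
for y0 in range(-180,-60,10):
    q=p[(p[:,1]>=y0)&(p[:,1]<y0+10)]
    if len(q)>4: print(y0+5,len(q),q[:,0].min(),q[:,0].max())
E
```

```text
-145 8 473.82676444071956 592.1411923972913
-135 64 468.8042029697823 589.3968023388187
-125 52 468.6101980121991 503.4586603456318
-115 35 468.8267451639962 501.09662463136317
```

View pics/t2.png

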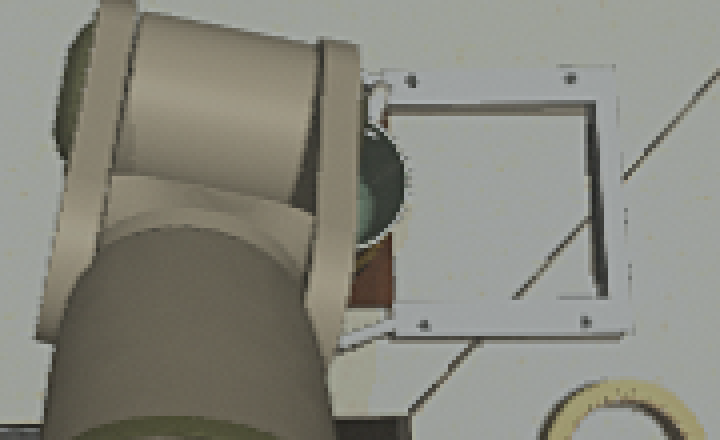

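The tray front has entered the rails (front edge at about (390,250), low edge clear of the flare). It is about 1.5 mm off centre, so I correct that and continue.

Call:
apply_moves --pt "-4 -0.5 0 0 0 0 0" --pt "-7 -0.5 0 0 0 0 0" --pt "-8 -0.5 0 0 0 0 0" --pt "-8 0 0 0 0 0 0" --pt "-8 0 0 0 0 0 0" --pt "-8 0 0 0 0 0 0"

```text
time_s: 8.12
position: [0.531, -0.0385, 0.0256]
tool_rot: [[0.013, 1.0, 0.0], [1.0, -0.013, 0.002], [0.002, 0.0, -1.0]]
ft_force: [0.4, 9.6, 7.6]
grip_width: 0.0115
gripper_force: 40.1
```

Call:
apply_moves --pt "-8 0 0 0 0 0 0" --pt "-8 0 0 0 0 0 0" --pt "-8 0 0 0 0 0 0" --pt "-8 0 0 0 0 0 0" --pt "-8 0 0 0 0 0 0" --pt "-8 0 0 0 0 0 0" --pt "-8 0 0 0 0 0 0" --pt "-8 0 0 0 0 0 0" --pt "-4 0 0 0 0 0 0" --pt "-2 0 0 0 0 0 0"

```text
time_s: 9.38
position: [0.5301, -0.1083, 0.0257]
tool_rot: [[0.013, 1.0, -0.0], [1.0, -0.013, 0.002], [0.002, -0.0, -1.0]]
ft_force: [0.5, 9.7, 8.3]
grip_width: 0.0115
gripper_force: 40.1
```

Call:
apply_moves --pt "-3 0 0 0 0 0 0" --pt "-3 0 0 0 0 0 0" --pt "-2 0 0 0 0 0 0" --pt "-1 0 0 0 0 0 0" --pt "-1 0 0 0 0 0 0"

```text
time_s: 10.0
position: [0.53, -0.1181, 0.0256]
tool_rot: [[0.013, 1.0, -0.0], [1.0, -0.013, 0.002], [0.002, -0.0, -1.0]]
ft_force: [0.1, 9.3, 8.9]
grip_width: 0.0112
gripper_force: 40.2
```

Call:
apply_moves --pt "-1 0 0 0 0 0 0" --pt "-1 0 0 0 0 0 0"

```text
time_s: 10.25
position: [0.5299, -0.1201, 0.0257]
tool_rot: [[0.013, 1.0, -0.0], [1.0, -0.013, 0.002], [0.002, -0.0, -1.0]]
ft_force: [0.2, 9.6, 7.7]
grip_width: 0.0116
gripper_force: 40.2
```

Call:
apply_moves --pt "-1 0 0 0 0 0 0" --pt "0 0 0 0 0 0 0"

```text
time_s: 10.5
position: [0.5299, -0.1212, 0.0256]
tool_rot: [[0.013, 1.0, -0.0], [1.0, -0.013, 0.002], [0.002, -0.0, -1.0]]
ft_force: [0.5, 8.6, 8.7]
grip_width: 0.0116
gripper_force: 40.2
```

Call:
apply_moves --pt "-1 0 0 0 0 0 0" --pt "0 0 0 0 0 0 0"

```text
time_s: 10.75
position: [0.5299, -0.1222, 0.0257]
tool_rot: [[0.013, 1.0, -0.0], [1.0, -0.013, 0.002], [0.002, -0.0, -1.0]]
ft_force: [0.7, 8.3, 8.2]
grip_width: 0.0121
gripper_force: 40.2
```

Call:
apply_moves --pt "-1 0 0 0 0 0 0" --pt "0 0 0 0 0 0 0"

```text
time_s: 11.0
position: [0.5299, -0.1232, 0.0257]
tool_rot: [[0.013, 1.0, -0.0], [1.0, -0.013, 0.002], [0.002, -0.0, -1.0]]
ft_force: [0.3, 9.3, 9.5]
grip_width: 0.0115
gripper_force: 40.2
```

Call:
apply_moves --pt "-1 0 0 0 0 0 0" --pt "0 0 0 0 0 0 0"

```text
time_s: 11.25
position: [0.5298, -0.1238, 0.0257]
tool_rot: [[0.013, 1.0, -0.0], [1.0, -0.013, 0.003], [0.003, -0.0, -1.0]]
ft_force: [0.7, 11.1, 7.9]
grip_width: 0.0114
gripper_force: 40.2
```

Call:
apply_moves --pt "-1 0 0 0 0 0 0" --pt "0 0 0 0 0 0 0"

```text
time_s: 11.5
position: [0.5296, -0.1239, 0.0257]
tool_rot: [[0.012, 1.0, -0.001], [1.0, -0.012, 0.004], [0.004, -0.001, -1.0]]
ft_force: [-1.0, 15.3, 10.2]
grip_width: 0.0114
gripper_force: 40.5
```

Call:
apply_moves --pt "-1 0 0 0 0 0 0" --pt "0 0 0 0 0 0 0"

```text
time_s: 11.75
position: [0.5293, -0.124, 0.0256]
tool_rot: [[0.012, 1.0, -0.002], [1.0, -0.012, 0.005], [0.005, -0.002, -1.0]]
ft_force: [-1.6, 21.1, 11.9]
grip_width: 0.0115
gripper_force: 40.8
```

```bash
python3 - <<'E'
from h import *
f,P=cloud("top"); Z=P[...,2]
f2,P2=cloud("scene")
save("pics/t3.png",np.vstack([f[150:260,340:500].repeat(4,0).repeat(4,1)[:,:640], f2[150:290,400:520].repeat(2,0).repeat(2,1)[:150,:240].repeat(1,1) if 0 else np.zeros((1,640,3),np.uint8)]))
print(telemetry.observe()["q"])
g=np.zeros(Z.shape,bool); g[155:250,380:490]=1
m=g&(Z>0.003)&(Z<0.014)&(f[...,0]<130)&(f[...,0]>f[...,2]+10)
p=P[m]*1000; print(len(p),p[:,1].min(),np.percentile(p[:,1],2))
r=g&(Z>.092)&(Z<.108); c=P[r]*1000; print("rim",r.sum(),cv2.minEnclosingCircle(c[:,:2].astype(np.float32)),c[:,1].min())
E
```

```text
[-25.78202016  34.7799855   90.85191307   0.2935654   54.5867131
 -25.26841787]
40 -104.67183575794466 -104.45818209604259Traceback (most recent call last):
  File "<stdin>", line 9, in <module>
    return umr_minimum(a, axis, None, out, keepdims, initial, where)
ValueError: zero-size array to reduction operation minimum which has no identity
```

View pics/t3.png

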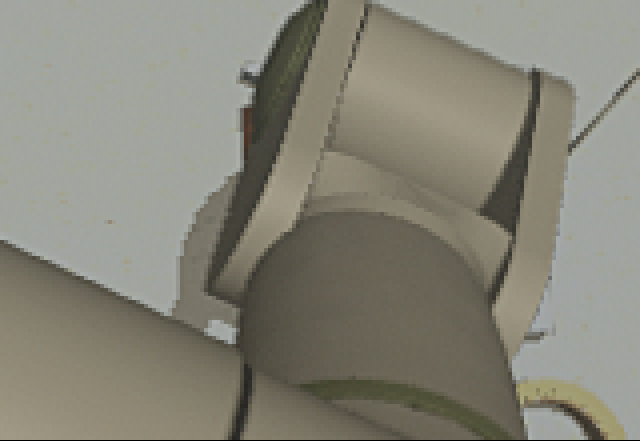

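The arm hides the tray in this view: only its back edge shows, at about (248,135). The force rises firmly at y = -124 mm, so the stop is reached. I'll relax, release, rise and check from above.

Call:
apply_moves --pt "3 0 0 0 0 0 0" --pt "0 0 0 0 0 0 0.4" --pt "0 0 0 0 0 0 0.4" --pt "0 0 0 0 0 0 0.4" --pt "0 0 0 0 0 0 0.4" --pt "0 0 -30 0 0 0 0.4" --pt "0 0 -40 0 0 0 0.4" --pt "0 0 -50 0 0 0 0.5" --pt "20 0 -50 0 0 0 1" --pt "20 0 0 0 0 0 1" --pt "0 0 0 0 0 0 1"

```text
time_s: 13.22
position: [0.5301, -0.0835, 0.1945]
tool_rot: [[0.011, 1.0, -0.001], [1.0, -0.011, 0.001], [0.001, -0.001, -1.0]]
ft_force: [0.4, -0.1, -0.9]
grip_width: 0.0854
gripper_force: 0.0
```

```bash
python3 - <<'E'
from h import *
s=telemetry.observe(); print(s["position"])
for n in ("wrist","scene"):
    f,P=cloud(n); np.savez(n+"2.npz",f=f,P=P); save(f"pics/{n}2.png",f)
f,P=np.load("wrist2.npz").values(); Z=P[...,2]
near=(abs(P[...,0]-.53)<.12)&(P[...,1]<-.08)&(P[...,1]>-.32)
rim=near&(Z>.094)&(Z<.106); c=P[rim]*1000; print("rim",rim.sum(),np.median(c,0))
fin=near&(Z>.055)&(Z<.068)&(P[...,1]>-.16); print("fin",fin.sum(),cv2.minAreaRect((P[fin][:,:2]*1000).astype(np.float32)))
E
```

```text
[ 0.53006152 -0.08349562  0.19454476]
rim 796 [ 528.52466019 -219.83714409   96.83941439]
fin 402 ((528.3955078125, -122.23121643066406), (38.666934967041016, 11.715792655944824), 89.62725830078125)
```

View pics/wrist2.png

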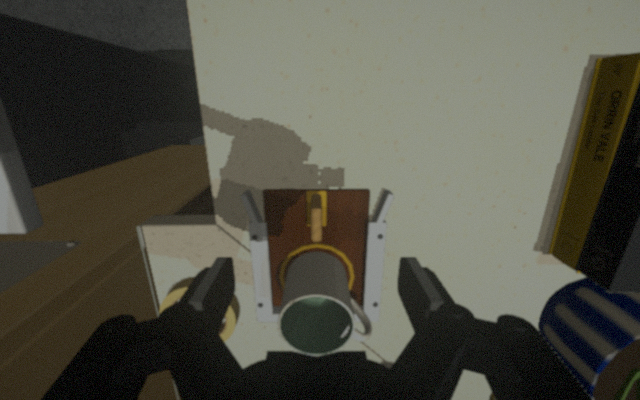

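The wrist view shows the tray inside the guide: its back edge is at row ~190, level with the flare tips (248,192) and (388,192). The mug is upright within the ring at about (318,300). I'll check the depth of the fit numerically.

```bash
python3 - <<'E'
from h import *
f,P=np.load("wrist2.npz").values(); Z=P[...,2]*1000; X=P[...,0]*1000; Y=P[...,1]*1000
n=(abs(X-530)<110)&(Y<-60)&(Y>-300)
red=f[...,0].astype(int)>f[...,2].astype(int)+15
pl=n&red&(Z>3)&(Z<14)&(abs(X-529)<60)&(abs(X-529)>20)
print("tray back",np.percentile(Y[pl],[98,100]))
top=n&(Z>16)&(Z<27)&(abs(X-529)>55)
for s in (1,-1):
    k=top&((X-529)*s>0); print("tip",s,np.percentile(Y[k],[98,100]),Y[k].min(), "X rng straight",[ (round(X[k&(abs(Y-y)<5)].min()),round(X[k&(abs(Y-y)<5)].max())) for y in (-150,-190,-230) if (k&(abs(Y-y)<5)).sum()>3])
E
python3 - <<'E'
import sys; sys.path.insert(0,'.')
from h import *
f,P=np.load("scene2.npz").values(); Z=P[...,2]*1000; X=P[...,0]*1000; Y=P[...,1]*1000
top=(abs(X-530)<110)&(Y<-60)&(Y>-310)&(Z>16)&(Z<27)
red=f[...,0].astype(int)>f[...,2].astype(int)+15
pl=(abs(X-530)<60)&(Y<-60)&(Y>-310)&red&(Z>2)&(Z<14)
print("scene: guide y",np.percentile(Y[top],[0,1,99,100]),"tray y",np.percentile(Y[pl],[0,1,99,100]))
e=(abs(X-530)<50)&top&(Y<-240); print("stop y",np.percentile(Y[e],[0,5,95,100]))
E
```

```text
tray back [-101.37688272  -99.37046787]
tip 1 [-106.90531023 -101.27636351] -284.0019578487612 X rng straight [(590, 612), (590, 612), (590, 612)]
tip -1 [-106.52574448 -100.90741072] -284.6286446888685 X rng straight [(447, 468), (446, 468), (446, 468)]Traceback (most recent call last):
  File "<stdin>", line 7, in <module>
    return _quantile_unchecked(
        a, q, axis, out, overwrite_input, method, keepdims, weights)
    return _ureduce(a,
                    func=_quantile_ureduce_func,
    ...<5 lines>...
                    overwrite_input=overwrite_input,
                    method=method)
    r = func(a, **kwargs)
    result = _quantile(arr,
                       quantiles=q,
    ...<2 lines>...
                       out=out,
                       weights=wgt)
    slices_having_nans = np.isnan(arr[-1, ...])
                                  ~~~^^^^^^^^^
IndexError: index -1 is out of bounds for axis 0 with size 0
```

The tray's back edge stands 1.7 mm behind the flare tips (2 mm when home), so the tray is home. Now I turn and move to the strainer.

Call:
apply_moves --pt "0 0 0 0 0 -9.5 1" --pt "0 0 0 0 0 -9.5 1" --pt "0 0 0 0 0 -9.5 1" --pt "0 0 0 0 0 -9.5 1" --pt "0 0 0 0 0 -9.5 1" --pt "0 0 0 0 0 -9.5 1" --pt "0 0 0 0 0 -9 1"

```text
time_s: 14.2
position: [0.5302, -0.0853, 0.1939]
tool_rot: [[-0.91, 0.414, -0.002], [0.414, 0.91, 0.001], [0.003, -0.0, -1.0]]
ft_force: [-0.1, 0.7, -0.5]
grip_width: 0.0853
gripper_force: 0.0
```

Call:
apply_moves --pt "8 18 0 0 0 0 1" --pt "17 38 0 0 0 0 1" --pt "17 38 0 0 0 0 1" --pt "17 38 0 0 0 0 1" --pt "17 38 0 0 0 0 1" --pt "17 38 0 0 0 0 1" --pt "17 38 0 0 0 0 1" --pt "17 38 0 0 0 0 1" --pt "17 38 0 0 0 0 1" --pt "17 38 0 0 0 0 1" --pt "17 38 0 0 0 0 1" --pt "3 7 0 0 0 0 1"

```text
time_s: 15.7
position: [0.5342, 0.3617, 0.1941]
tool_rot: [[-0.908, 0.419, -0.002], [0.419, 0.908, -0.0], [0.001, -0.001, -1.0]]
ft_force: [-0.0, 0.5, -0.3]
grip_width: 0.0857
gripper_force: 0.0
```

Call:
apply_moves --pt "0 0 0 0 0 0 1" --pt "0 0 0 0 0 0 1"

```text
time_s: 15.95
position: [0.5355, 0.358, 0.1952]
tool_rot: [[-0.908, 0.42, -0.0], [0.42, 0.908, -0.0], [0.0, -0.001, -1.0]]
ft_force: [0.2, 0.4, 0.2]
grip_width: 0.085
gripper_force: 0.0
```

```bash
cat > st.py <<'E'
from h import *
s=telemetry.observe(); f,P=cloud("wrist"); np.savez("w3.npz",f=f,P=P); save("pics/w3.png",f)
X,Y,Z=np.moveaxis(P*1000,-1,0)
print(s["position"],s["tool_rot"][:,0])
n=(np.hypot(X-566,Y-345)<140)&(f.max(-1)<75)&(Z>74)&(Z<95)
p=P[n]*1000; v=cv2.fitLine(p[:,:2].astype(np.float32),cv2.DIST_HUBER,0,.01,.01).ravel()
t=(p[:,:2]-v[2:])@v[:2]
print("handle",n.sum(),v,np.degrees(np.arctan2(v[1],v[0])),np.percentile(t,[1,99]),np.median(p,0)); print(cv2.minAreaRect(p[:,:2].astype(np.float32)))
k=(np.hypot(X-566,Y-345)<55)&(Z>70)&(Z<82)&~n
print("flange",k.sum(),np.median(P[k]*1000,0),cv2.minEnclosingCircle((P[k]*1000)[:,:2].astype(np.float32)))
# mug rim from previous picture
f,P=np.load("wrist2.npz").values(); r=(abs(P[...,0]-.53)<.06)&(abs(P[...,1]+.22)<.06)&(P[...,2]>.094)&(P[...,2]<.106)
c=P[r]*1000; A=np.c_[2*c[:,:2],np.ones(len(c))]; o=np.linalg.lstsq(A,(c[:,:2]**2).sum(1),rcond=None)[0]
print("mug rim fit",o[:2],np.sqrt(o[2]+o[0]**2+o[1]**2),c.min(0),c.max(0))
E
python3 st.py
```

```text
[0.53551926 0.35804055 0.19521138] [-9.07523110e-01  4.20002107e-01  1.88217639e-04]
handle 2041 [  0.65028465  -0.75969064 527.97864    339.05896   ] -49.43693 [-84.49722128 131.1559404 ] [520.49937322 261.09620068  84.1291667 ]
((553.6061401367188, 309.4815673828125), (178.2123260498047, 184.68927001953125), 1.5652233362197876)
flange 3287 [573.06281553 348.80834847  77.13318208] ((571.115234375, 349.58929443359375), 43.36316680908203)
mug rim fit [ 527.61160758 -219.83833532] 38.57266175080601 [ 487.21597265 -259.58437566   94.00123182] [ 567.47899262 -180.14711257   99.0345253 ]
```

View pics/w3.png

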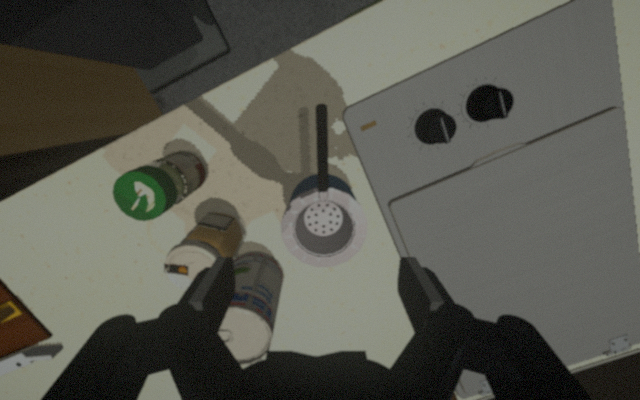

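The wrist view shows the strainer handle running from (321,105) to (323,190), nearly along the tool x axis, with the flange around (323,225) and the jars to the left. The handle mask picked up other pixels, so I refit it inside that box.

```bash
python3 - <<'E'
from h import *
f,P=np.load("w3.npz").values(); P=P*1000
m=np.zeros(f.shape[:2],bool); m[98:188,308:338]=1
n=m&(P[...,2]>74)&(P[...,2]<96); p=P[n]
v=cv2.fitLine(p[:,:2].astype(np.float32),cv2.DIST_HUBER,0,.01,.01).ravel(); t=(p[:,:2]-v[2:])@v[:2]
print(n.sum(),v,np.degrees(np.arctan2(v[1],v[0])),np.median(p,0)); print(cv2.minAreaRect(p[:,:2].astype(np.float32)))
far=v[2:]+v[:2]*(t.min() if v[0]>0 else t.max()); print("tip",far)
E
```

```text
945 [ 9.1856557e-01 -3.9526868e-01  4.9480161e+02  3.8229456e+02] -23.282732 [494.39682052 382.52790085  83.86611473]
((497.69268798828125, 380.90362548828125), (13.11496639251709, 75.82911682128906), 69.66539001464844)
tip [462.99295886 395.98215948]
```

Call:
apply_moves --pt "0 0 0 0 0 -1.5 1" --pt "19 3 10 0 0 0 0.8" --pt "20 3 30 0 0 0 0.6" --pt "0 0 40 0 0 0 0.5" --pt "0 0 30 0 0 0 0.5" --pt "0 0 15 0 0 0 0.5" --pt "0 0 0 0 0 0 0.5"

```text
time_s: 16.88
position: [0.5021, 0.3795, 0.07]
tool_rot: [[-0.919, 0.394, -0.001], [0.394, 0.919, -0.0], [0.001, -0.001, -1.0]]
ft_force: [0.1, 0.1, -0.5]
grip_width: 0.0427
gripper_force: 0.0
```

```bash
python3 - <<'E'
from h import *
s=telemetry.observe(); print(s["position"],s["tool_rot"],s["grip_width"])
f,P=cloud("wrist"); save("pics/w4.png",f); P=P*1000
c=np.array([571.3,349.5]); hd=np.array([-.9186,.395])
D=P[...,:2]-c; a=D@hd; b=D@np.array([hd[1],-hd[0]])
n=(f.max(-1)<90)&(P[...,2]>77)&(P[...,2]<92)&(a>45)&(a<125)&(abs(b)<15)
print(n.sum(), np.median(P[n],0)); r=cv2.minAreaRect(P[n][:,:2].astype(np.float32)); print(r)
E
```

```text
[0.50206674 0.37953722 0.07002926] [[-9.18934203e-01  3.94409867e-01 -8.87953727e-04]
 [ 3.94410344e-01  9.18934321e-01 -4.40929732e-04]
 [ 6.42064119e-04 -7.55403546e-04 -9.99999509e-01]] 0.042701778009132996
2487 [491.59529152 383.8937075   83.88061829]
((496.1405029296875, 381.90020751953125), (10.005775451660156, 73.64995574951172), 66.69397735595703)
```

View pics/w4.png

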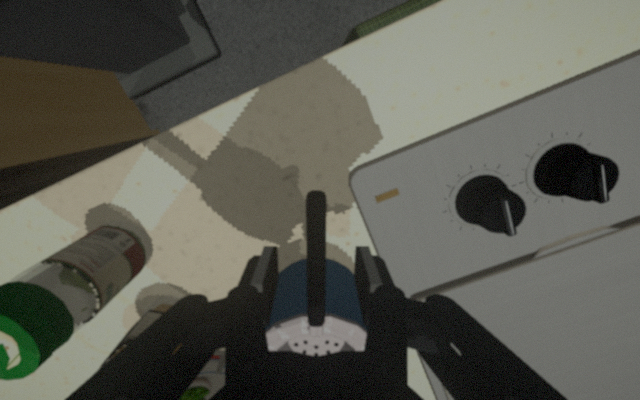

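The handle, from (316,195) to (316,320), lies centred between the fingers at columns 258 and 370. Down the last centimetre, then close.

Call:
apply_moves --pt "0 0 9.5 0 0 0 0.5" --pt "0 0 0 0 0 0 0" --pt "0 0 0 0 0 0 0" --pt "0 0 0 0 0 0 0" --pt "0 0 0 0 0 0 0" --pt "0 0 0 0 0 0 0" --pt "0 0 0 0 0 0 0" --grip_force 50

```text
time_s: 17.8
position: [0.5021, 0.3799, 0.061]
tool_rot: [[-0.919, 0.394, 0.0], [0.394, 0.919, 0.0], [-0.0, 0.0, -1.0]]
ft_force: [-1.3, 0.1, 3.1]
grip_width: 0.009
gripper_force: 50.8
```

Call:
apply_moves --pt "0 0 -3 0 0 0 0" --pt "0 0 -8 0 0 0 0" --pt "0 0 -12 0 0 0 0" --pt "0 0 -18 0 0 0 0" --pt "0 0 -20 0 0 0 0" --pt "0 0 -20 0 0 0 0" --pt "0 0 -20 0 0 0 0" --pt "0 0 -15 0 0 0 0" --pt "0 0 -5 0 0 0 0" --pt "0 0 0 0 0 0 0"

```text
time_s: 19.05
position: [0.5019, 0.3798, 0.1817]
tool_rot: [[-0.919, 0.394, -0.0], [0.394, 0.919, -0.0], [0.0, -0.0, -1.0]]
ft_force: [-0.8, -0.3, -0.7]
grip_width: 0.0088
gripper_force: 50.3
```

```bash
cat > lv.py <<'E'
from h import *
def meas(name):
    # fit strainer flange/handle in the tool-relative horizontal frame
    s=telemetry.observe(); R=np.array(s["tool_rot"]); o=np.array(s["position"])*1000
    f,P=cloud(name); P=P*1000; np.savez("lv_"+name+".npz",f=f,P=P)
    T=(P-o)@R  # tool coords
    return s,f,P,T
if __name__=="__main__":
    for n in ("wrist","top","scene"):
        s,f,P,T=meas(n)
        if n=="wrist": print(s["position"],s["grip_width"]); save("pics/lvw.png",f)
        x,y,z=np.moveaxis(T,-1,0)
        h=(abs(y)<7)&(x>16)&(x<48)&(z>-45)&(z<0); q=T[h]
        if len(q)>20: print(n,"handle",len(q),"z med",np.median(q[:,2]),"slope z/x deg",np.degrees(np.arctan(np.polyfit(q[:,0],q[:,2],1)[0])),"y/x",np.degrees(np.arctan(np.polyfit(q[:,0],q[:,1],1)[0])),"xmax",x[h].max())
        k=(np.hypot(x+75,y)<46)&(z>-40)&(z<5)&(x<-45); q=T[k]
        if len(q)>50:
            c=np.linalg.lstsq(np.c_[q[:,:2],np.ones(len(q))],q[:,2],rcond=None)[0]
            print(n,"flange",len(q),"z med",np.median(q[:,2]),"tilt deg",np.degrees(np.arctan(c[:2])),"circ",cv2.minEnclosingCircle(q[:,:2].astype(np.float32)),"z pct",np.percentile(q[:,2],[5,50,95]))
E
python3 lv.py
```

```text
[0.50192522 0.37979866 0.18171861] 0.008777336895739752
wrist handle 1273 z med -22.601928431634022 slope z/x deg 4.309129525078417 y/x 0.04416502514779881 xmax 43.12173680580105
top flange 856 z med -16.50195218230998 tilt deg [1.05273964 3.1612988 ] circ ((-76.83985900878906, 0.5635883212089539), 43.48200607299805) z pct [-19.29903621 -16.50195218   0.88830856]
scene flange 782 z med -16.297872760820276 tilt deg [0.8498852  4.82465892] circ ((-75.6171875, 0.7396030426025391), 44.909061431884766) z pct [-18.91353595 -16.29787276   1.74027841]
```

```bash
cat > pl.py <<'E'
from h import *
def go(R,o):
    for n in ("wrist","top","scene"):
        f,P=np.load("lv_"+n+".npz").values(); T=(P-o)@R; x,y,z=np.moveaxis(T,-1,0)
        for a in range(-45,45,8):
            h=(abs(y)<5)&(x>=a)&(x<a+8)&(z>-40)&(z<-19); 
            if h.sum()>8: print(n,a+4,h.sum(),round(np.median(z[h]),1),end=" | ")
        r=np.hypot(x+75.5,y); k=(r>31)&(r<42)&(z>-23)&(z<-11)&(x<-40); q=T[k]
        for _ in range(4):
            if len(q)<30: break
            c=np.linalg.lstsq(np.c_[q[:,:2],np.ones(len(q))],q[:,2],rcond=None)[0]
            e=q[:,2]-np.c_[q[:,:2],np.ones(len(q))]@c; q=q[abs(e)<max(1.5,2*np.median(abs(e)))]
        else: print("\n",n,"flange",len(q),"tilt",np.degrees(np.arctan(c[:2])),"z@centre",c@[-75.5,0,1],"xy",q.min(0),q.max(0))
s=telemetry.observe(); go(np.array(s["tool_rot"]),np.array(s["position"])*1000)
E
python3 pl.py
```

```text
wrist -41 113 -20.7 | wrist -33 132 -23.2 | wrist -25 227 -23.3 | wrist -17 231 -23.4 | wrist -9 283 -23.6 | wrist -1 314 -23.8 | wrist 7 343 -23.8 | wrist 15 339 -23.5 | wrist 23 342 -23.3 | wrist 31 346 -23.4 | wrist 39 401 -23.2 | 
 wrist flange 116 tilt [-20.38084912   0.57459427] z@centre -5.171536820094641 xy [-45.32606605  -8.77053991 -20.12842109] [-40.00347107   8.67379215 -15.77647835]
top -41 12 -21.6 | top -33 19 -24.0 | top -25 14 -24.6 | 
 top flange 353 tilt [-0.28724937 -0.23756257] z@centre -17.783208957030766 xy [-116.88396986  -41.35575112  -19.44846694] [-40.34263086  41.68208927 -16.11422663]

 scene flange 320 tilt [ 0.01315261 -0.13374623] z@centre -17.538013885043515 xy [-116.80395529  -41.2979041   -19.00938694] [-40.94129205  40.87497559 -16.00444314]
```

The strainer hangs level, with its flange 17.7 mm above the TCP and its centre about 75.5 mm along tool -x. Carry it: rotate, cross, then check.

Call:
apply_moves --pt "0 0 0 0 0 4 0" --pt "0 0 0 0 0 8 0" --pt "0 0 0 0 0 9 0" --pt "0 0 0 0 0 9 0" --pt "0 0 0 0 0 9 0" --pt "0 0 0 0 0 9 0" --pt "0 0 0 0 0 9 0" --pt "0 0 0 0 0 7 0" --pt "0 0 0 0 0 2.8 0"

```text
time_s: 20.32
position: [0.5019, 0.3798, 0.1812]
tool_rot: [[0.003, 1.0, -0.001], [1.0, -0.003, -0.0], [-0.0, -0.001, -1.0]]
ft_force: [-0.2, 0.4, -0.7]
grip_width: 0.0085
gripper_force: 50.3
```

Call:
apply_moves --pt "-10 0 0 0 0 0 0" --pt "-20 2 0 0 0 0 0" --pt "-30 2 0 0 0 0 0" --pt "-30 2 0 0 0 0 0" --pt "-30 2 0 0 0 0 0" --pt "-30 2 0 0 0 0 0" --pt "-30 2 0 0 0 0 0" --pt "-30 2 0 0 0 0 0" --pt "-30 2 0 0 0 0 0" --pt "-30 2 0 0 0 0 0" --pt "-30 2 0 0 0 0 0" --pt "-30 2 0 0 0 0 0"

```text
time_s: 21.82
position: [0.5233, 0.0477, 0.1819]
tool_rot: [[0.0, 1.0, -0.0], [1.0, -0.0, -0.0], [-0.0, -0.0, -1.0]]
ft_force: [0.8, 0.7, -1.4]
grip_width: 0.0088
gripper_force: 50.3
```

Call:
apply_moves --pt "-30 1 0 0 0 0 0" --pt "-30 1 0 0 0 0 0" --pt "-30 1 0 0 0 0 0" --pt "-30 0 0 0 0 0 0" --pt "-30 0 0 0 0 0 0" --pt "-25 0 0 0 0 0 0" --pt "-15 0 0 0 0 0 0" --pt "-5 0 0 0 0 0 0" --pt "0 0 0 0 0 0 0" --pt "0 0 0 0 0 0 0"

```text
time_s: 23.08
position: [0.5268, -0.1445, 0.1818]
tool_rot: [[-0.001, 1.0, -0.0], [1.0, 0.001, 0.0], [0.0, -0.0, -1.0]]
ft_force: [-0.3, -0.6, -1.1]
grip_width: 0.0084
gripper_force: 50.3
```

```bash
python3 lv.py; python3 pl.py; python3 - <<'E'
from h import *
s=telemetry.observe(); print(s["position"],s["tool_rot"],s["ft_force"])
for n in ("wrist","scene","top"):
    f,P=np.load("lv_"+n+".npz").values(); save("pics/c_"+n+".png",f)
    r=(abs(P[...,0]-527)<52)&(abs(P[...,1]+220)<52)&(P[...,2]>93)&(P[...,2]<106); print(n,"rim px",r.sum(),P[r].min(0) if r.any() else "",P[r].max(0) if r.any() else "")
E
```

```text
[ 0.52680811 -0.14447812  0.18184872] 0.008411941850795688
wrist handle 1261 z med -22.623354667918605 slope z/x deg 4.403130793449577 y/x -0.2526324638589128 xmax 42.94503679923749
top flange 106 z med -14.216350597830454 tilt deg [29.76752599 40.43307551] circ ((-93.52889251708984, -20.473526000976562), 14.970529556274414) z pct [-17.65095009 -14.2163506    2.70315188]
wrist -41 118 -20.0 | wrist -33 126 -22.4 | wrist -25 209 -22.7 | wrist -17 220 -22.8 | wrist -9 265 -23.0 | wrist -1 296 -23.1 | wrist 7 335 -23.1 | wrist 15 345 -23.0 | wrist 23 314 -22.9 | wrist 31 324 -22.8 | wrist 39 355 -22.7 | 
 wrist flange 182 tilt [-21.85350743   0.59201436] z@centre -3.955416710333587 xy [-45.99119855  -9.64150582 -20.67326793] [-40.04021874   7.84464586 -14.80791886]
top 39 16 -23.2 | 
 top flange 33 tilt [-1.98810894 -0.61214552] z@centre -17.5230623216556 xy [-104.07198744  -34.60242441  -17.94087316] [-86.29055433 -15.87409769 -15.01468449]
[ 0.52689019 -0.14461962  0.18186205] [[-5.40684799e-04  9.99999853e-01  4.03709626e-05]
 [ 9.99999851e-01  5.40681825e-04  7.36492631e-05]
 [ 7.36274245e-05  4.04107776e-05 -9.99999996e-01]] [ 0.09869359  1.51007067 -1.04663172]
wrist rim px 182 [ 487.21595588 -223.64348293   93.10269985] [ 567.29213947 -184.50000607   99.05209049]
scene rim px 0  
top rim px 0
```

```bash
python3 - <<'E'
from h import *
s=telemetry.observe(); R=np.array(s["tool_rot"]); o=np.array(s["position"])*1000
f,P=np.load("lv_wrist.npz").values(); T=(P-o)@R; x,y,z=np.moveaxis(T,-1,0)
h=(abs(y)<9)&(x>-30)&(x<40)&(z>-26)&(z<-20); print("handle y",[np.percentile(y[h&(abs(x-a)<5)],[1,99]).round(2) for a in (-25,0,30)])
r=(abs(P[...,0]-527)<52)&(abs(P[...,1]+220)<52)&(P[...,2]>93)&(P[...,2]<106)
print("rim tool y",y[r].min(),y[r].max(),"z",z[r].min())
E
```

```text
handle y [array([-5.87,  3.63]), array([-5.07,  3.65]), array([-5.66,  4.03])]
rim tool y -39.71846030119089 40.35581899196915 z 82.80734353053538
```

View pics/c_wrist.png

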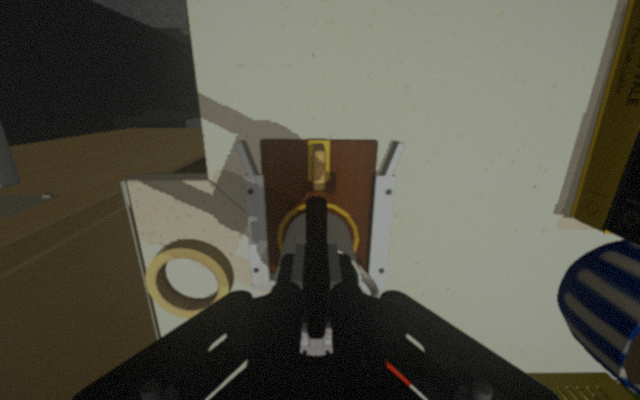

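The wrist view shows the handle centred over the mug, with the tray home in the guide and the flare tips at row ~143 level with the tray's back edge. The strainer is about 1 mm off in x, so I correct that and descend.

Call:
apply_moves --pt "0 1 4 0 0 0 0" --pt "0 0 8 0 0 0 0" --pt "0 0 10 0 0 0 0" --pt "0 0 10 0 0 0 0" --pt "0 0 10 0 0 0 0" --pt "0 0 7 0 0 0 0" --pt "0 0 4 0 0 0 0" --pt "0 0 1.5 0 0 0 0" --pt "0 0 0 0 0 0 0" --pt "0 0 0 0 0 0 0"

```text
time_s: 24.48
position: [0.528, -0.1452, 0.1276]
tool_rot: [[0.0, 1.0, 0.0], [1.0, -0.0, -0.0], [-0.0, 0.0, -1.0]]
ft_force: [-0.3, 0.2, -0.3]
grip_width: 0.0084
gripper_force: 50.3
```

```bash
python3 lv.py >/dev/null; python3 pl.py|grep -v top; python3 - <<'E'
from h import *
s=telemetry.observe(); print(s["position"],s["tool_rot"][:,2],s["ft_force"],s["grip_width"])
f,P=np.load("lv_scene.npz").values(); save("pics/fin.png",f[110:310,170:530].repeat(2,0).repeat(2,1))
X,Y,Z=np.moveaxis(P,-1,0)
for nm,c,z in (("tin",(630,224),100),("honey",(550,221),90),("oreg",(466,223),97),("cup",(571,349),65)):
    k=(np.hypot(X-c[0],Y-c[1])<55)&(Z>z)&(Z<120); print(nm,k.sum(),cv2.minEnclosingCircle(P[k][:,:2].astype(np.float32)) if k.any() else "")
E
```

```text
wrist -41 118 -20.0 | wrist -33 129 -22.6 | wrist -25 219 -22.8 | wrist -17 218 -22.9 | wrist -9 280 -23.0 | wrist -1 302 -23.1 | wrist 7 332 -23.1 | wrist 15 339 -23.0 | wrist 23 312 -22.9 | wrist 31 325 -22.9 | wrist 39 364 -22.7 | 
 wrist flange 186 tilt [-18.98198893  -0.94345196] z@centre -6.110221194691427 xy [-45.48309277  -9.51180444 -20.89971645] [-40.01553062   7.95429225 -14.99296921]
[ 0.52790606 -0.14520498  0.12749375] [ 3.02881943e-04 -1.78569513e-04 -9.99999938e-01] [ 0.15586796 -0.0291131   0.56776108] 0.008988925380521517
tin 0 
honey 0 
oreg 0 
cup 373 ((569.9612426757812, 349.6585693359375), 41.63311004638672)
```

View pics/fin.png

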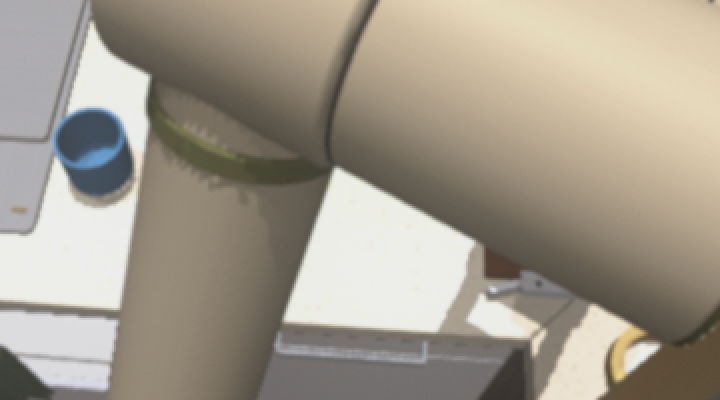

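The final view shows the empty drip cup standing in place at about (93,150) and the tray home at about (510,270); the arm hides the mug and the jars. By the tool pose, the strainer is level and centred, about 15 mm above the rim.

```bash
python3 -c "
from rig import env
print(env.close_job())"
```

```text
the job is handed in; nothing more can be done
None
```

The tray is fully home in the guide with the mug upright in its ring, and I handed the job in at about 24.5 s with the strainer held level and centred about 15 mm above the rim; the arm hid the jars and mug in the last picture, so those last points rest on the tool pose and the carry height.

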